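Level the reflow hot plate

ROBOT

A 7-joint arm with a two-finger parallel gripper is mounted at the origin on the work surface. World frame = base frame: x ahead of the robot, y to its left, z up, the work surface at z = 0. Lengths are in m, angles in rad, forces in N, time in s.
With the tool pointing down it reaches from about 0.4 to 0.85 m from the base axis. Payload 10.4 kg.
Tool frame: the origin (TCP) lies on the centre line of the jaws, within the pads' length; the fingertips stand 11 mm ahead of it and the grasp point (between the pads) lies 8 mm behind it; z points along the fingers, y is the line along which they close (so a half turn about z gives the same grasp; the last joint's range is limited). The gripper opens to 87 mm and grips with 3 to 60 N. Pads are 19 mm wide; open, the fingers measure 117 mm over their backs; the gripper's body (75 mm by 190 mm) begins 51 mm behind the grasp point.
Start: joints at [1.256, 0.332, -0.065, 1.46, 0.022, 1.35, -0.088], TCP at [0.18, -0.599, 0.234] pointing down, gripper open.
Joint ranges: [-2.6, 2.6], [-0.5, 2.12], [-1.47, 1.34], [0.16, 2.42], [-1.27, 4.41], [0.06, 2.06], [-2.6, 2.6]. Speed limits (rad/s): [2.22, 2.22, 2.79, 2.79, 3.14, 3.14, 3.14].

INTERFACE

Orientations are given as a unit quaternion [x, y, z, w].
In Python, from bench import r gives the robot as it stands.
- The arm moves only by the shell command python3 -m pendant 'ROWS' [OPENING] [FORCE]. ROWS is JSON, a list of rows, each a list of 4 numbers: the shift along the tool's x, y, z in m, then the turn about the tool's z in rad. A call has 1 to 8 rows; each row shifts and turns the commanded pose from where the row before left it, along the tool's axes as they then stand; what a row does not reach is not made up. A row lasts 1/12 s, in which the tool goes at most 41.7 mm and 7.16 degrees, less where a joint would pass 70% of its speed; a pose out of reach is approached as far as the arm can. A call with a gripper value outside its range is refused whole. OPENING is the opening, from 0 (shut) to 1 (fully open), set as the call begins (- or left out, the last holds). The fingers move at their own pace and stop on an object; FORCE is the grip in N (left out, the last holds). Time passes only in rows, so rows that do not move let the fingers close. It gives the time, the measured TCP pose, the force, the opening and the grip force at its end, in the units of the state.
- r.read_state(): the state, without advancing time (a new reading comes with each control period).
- r.camera(name): name is "scene" or "top" or "wrist"; returns a dict with "img" (400x640x3 uint8, red, green, blue), "camera_matrix" (3x3 intrinsics, pixels), "dist_coeffs" ([k1, k2, p1, p2, k3] as OpenCV has them; the pictures are not rectified), "xyz" and "attitude" of the camera in the world. Camera axes: x right, y down, z forward; pixel columns grow to the right and rows downward; lengths in m; the calibration is good to about 2 mm. A picture is of the moment at which its call begins. There is no depth.
- r.close_job(): hands the job in; it is judged then, once.
Trained networks look in the newest picture that a camera, given by its name, has taken for a name from the list of things; names that differ only in an ending like _2 or _b are one class to them, and where a whole thing is asked for, a point or a joint stands for the part that bears it (a point fixed in the world has none). Each returns a list of dicts, best first, with "score" (0 to 1); they miss things now and then, are a little off and sometimes report something else, mostly with a low value. They report only what shows in the picture. A call takes as long as a camera call. They do not tell look-alikes from the thing itself.
- r.outline_of(thing, camera): "mask" (400x640 bool, what is visible of it) and "bbox" ([centre column, centre row, width, height] in pixels, round what is visible of it).
The state is a dict: "time": time; "joint_positions": joint angles; "joint_vel": joint speeds; "joint_torque": joint torques, N m; "ee_pos": TCP position; "eef_rot": TCP orientation; "ft_force": force on the tool from outside, world axes, zero at the start; "torque": the same for the moment, N m; "width": finger opening in m; "grip_force": force on a finger pad.
Only numpy, scipy, OpenCV 4.12 (cv2) and the standard library are available. Lean on these libraries where they do the work, as an engineer would, in place of code of your own. Each camera call takes 0.05 s, during which the arm holds its last target. There are 200 camera calls.

TASK

Level the blue hot plate: lay the red spirit level on its steel top with one long side flush against the raised fence and let go of it, then turn the orange knob of the levelling foot until the bubble stands centred between the two marks. Finish by pressing the level down onto the steel top with a firm, steady push, and end the program still pressing, with the bubble still centred; leave everything else on the bench where it is.

Things in the scene. Friction and masses are not known exactly. Their poses are not given: they have to be found in the camera images.
- worktop: Bare steel top of the cold blue hot plate, 260 mm long (y), clear from x -82 to +70 mm. Origin: middle of its upper face, about 50 mm above the table; x across, y along, z out of the steel. The plate stands fixed and starts 0.9 to 1.8 degrees out of level: its knob end (-y) is low; sideways (x) it is level. Only the knob tilts it, about an axis along x at y = +110 mm, 40 mm below the steel.
- fence (a point): Middle of the upper inner edge of the straight aluminium fence (12 mm thick, 260 mm long, 8 mm high above the steel) along the steel's +x edge; its inner face is at worktop x = +70 mm. The level lies flush when its long axis is along worktop y and its centre line at worktop x = +57 mm.
- foot (a point): Rubber pad of the levelling foot on the table, right under the knob. Coarse right-hand screw: turning the knob clockwise (seen from above) raises this end, by 0.012 rad of tilt and about 3.7 mm at the knob per radian turned. About 1.3 to 2.6 rad clockwise are needed from the start; it can be overturned by 1.3 rad. It stays where it is left; friction about 0.15 N m.
- knob_top (a point): Centre of the flat top of the orange fluted round knob of the levelling foot, 40 mm across; its side wall reaches 28 mm below the top, and the grey arm under it begins 36 mm below the top. At worktop x = 0, y = -195 mm, 65 mm beyond the plate's end; top 18 mm above the steel's plane.
- level: Red and black spirit level, 180 mm long (its x), 26 mm wide (y), 50 mm high (z), about 0.3 kg; origin at the centre of its underside. It starts upright on the table, to the left of the hot plate. The sides are plain and may be gripped anywhere; the top is flat and solid from 30 to 90 mm either side of the middle, with the lime-green vial in a slot between.
- bubble (a point): The pale bubble (about 16 mm long, 8 mm across) in the lime-green vial at the middle of the level's top. It runs along the level's x, towards the higher end, 0.40 mm per 0.001 rad of slope (4.8 mm per radian of the knob when the level lies along the plate), and settles within about 1 s. Centred when it coincides with vial_mark.
- vial_mark (a point): Middle of the vial, halfway between its two black rings (which are 18 mm apart); 46 mm above the level's underside.
- circuit_board: Bystander: green circuit board 80 x 60 mm, 20 mm high with its parts; origin under its middle.
- solder_spool: Bystander: white spool of solder standing upright, diameter 56 mm, height 50 mm; origin under its middle.
- flux_jar: Bystander: jar with a blue cap, diameter 48 mm, height 70 mm; origin under its middle.
- battery_box: Bystander: black battery holder with two green cells, 65 x 35 x 18 mm; origin under its middle.
- screwdriver: Bystander: screwdriver with a blue handle, 160 mm long, lying on the table.
- parts_dish: Bystander: white dish, diameter 70 mm, height 30 mm; origin under its middle.
Not all that is in view belongs to the job. Of the things shaped like the level, the red one is meant.

How it is judged:
By the outcome, as a careful person would: the job done as asked, in the order asked, and still so for the second after the job is handed in, while the arm keeps its last pose, push and grip.
It also fails if it takes over 72 s, if anything falls off the work surface, if the arm or the gripper's body presses on something with over 40 N, if the wrist force passes 120 N, or if a joint passes its speed limit or range.

## Working session

There is one attempt and no reset: what is moved stays moved. The work goes in short steps, Python scripts to look and compute and a shell command to move; the robot and the scene stay as the last step left them, time stands still between calls to the robot, and variables do not carry over. Pictures are saved under pics/ and viewed, at most 10 in all, crops included, and the job is handed in when it is done.

```bash
ls; mkdir -p pics
python3 - <<'E'
from bench import r
import cv2,numpy as np
s=r.read_state();print({k:np.round(v,3).tolist() for k,v in s.items()})
ims=[]
for n in("scene","top","wrist"):
    c=r.camera(n);cv2.imwrite(f"pics/{n}0.png",c["img"][:,:,::-1]);print(n,np.round(c["camera_matrix"],1).tolist(),np.round(c["dist_coeffs"],4),np.round(c["xyz"],4),np.round(c["attitude"],4))
    for t in("level","knob_top","bubble","vial_mark","fence","worktop"):
        print(t,[(round(d["score"],2),np.round(d["bbox"]).tolist()) for d in r.outline_of(t,n)])
E
```

```text
pics
{'time': 0.0, 'joint_positions': [1.256, 0.333, -0.065, 1.461, 0.022, 1.35, -0.089], 'joint_vel': [0.001, 0.002, 0.0, -0.0, -0.001, -0.0, -0.001], 'joint_torque': [-0.001, -62.325, 0.024, -38.988, -0.061, 0.04, 0.0], 'ee_pos': [0.18, -0.598, 0.233], 'eef_rot': [0.989, 0.145, -0.0, -0.001], 'ft_force': [-0.466, -0.24, -0.225], 'torque': [-0.035, -0.011, 0.009], 'grip_force': 0.0, 'width': 0.087}
scene [[392.5, 0.0, 320.1], [0.0, 392.5, 207.5], [0.0, 0.0, 1.0]] [-0.0828  0.      0.      0.      0.    ] [1.1224 0.5514 0.8156] [ 0.3784  0.8279 -0.3765 -0.1722]
level [(0.88, [378.0, 283.0, 65.0, 55.0]), (0.72, [466.0, 218.0, 58.0, 24.0]), (0.64, [390.0, 244.0, 25.0, 60.0])]
knob_top [(0.65, [245.0, 185.0, 12.0, 12.0]), (0.54, [296.0, 211.0, 96.0, 59.0])]
bubble [(0.64, [381.0, 283.0, 62.0, 56.0])]
vial_mark [(0.82, [390.0, 243.0, 24.0, 61.0]), (0.76, [464.0, 216.0, 58.0, 29.0]), (0.61, [379.0, 286.0, 66.0, 56.0])]
fence [(0.91, [299.0, 209.0, 98.0, 59.0])]
worktop [(0.57, [297.0, 209.0, 98.0, 57.0])]
top [[488.6, 0.0, 325.1], [0.0, 488.6, 209.0], [0.0, 0.0, 1.0]] [-0.0275  0.      0.      0.      0.    ] [ 0.3385 -0.01    1.3003] [ 0.7155 -0.6968  0.0354 -0.0349]
level [(0.78, [196.0, 317.0, 51.0, 68.0]), (0.58, [227.0, 173.0, 75.0, 15.0]), (0.58, [243.0, 225.0, 56.0, 53.0])]
knob_top [(0.61, [225.0, 173.0, 74.0, 12.0]), (0.59, [428.0, 182.0, 16.0, 14.0])]
bubble []
vial_mark [(0.9, [245.0, 224.0, 58.0, 54.0]), (0.8, [225.0, 172.0, 68.0, 20.0]), (0.75, [200.0, 319.0, 48.0, 75.0])]
fence [(0.9, [351.0, 197.0, 107.0, 73.0])]
worktop [(0.86, [352.0, 194.0, 111.0, 79.0]), (0.52, [357.0, 95.0, 12.0, 24.0])]
wrist [[342.9, 0.0, 319.1], [0.0, 342.9, 201.5], [0.0, 0.0, 1.0]] [-0.0468  0.      0.      0.      0.    ] [ 0.2461 -0.5791  0.3846] [ 0.7956 -0.5919 -0.0771  0.1037]
level []
knob_top []
bubble []
vial_mark []
fence []
worktop []
```

Run:
```python
import cv2,numpy as np
a=cv2.imread("pics/top0.png")
cv2.imwrite("pics/topc.png",cv2.resize(a[60:380,150:490],None,fx=1.85,fy=1.85,interpolation=cv2.INTER_CUBIC))
a=cv2.imread("pics/scene0.png")
cv2.imwrite("pics/scenec.png",cv2.resize(a[140:340,200:520],None,fx=2.5,fy=2.5,interpolation=cv2.INTER_CUBIC))
```

```text
(no output)
```

View pics/topc.png

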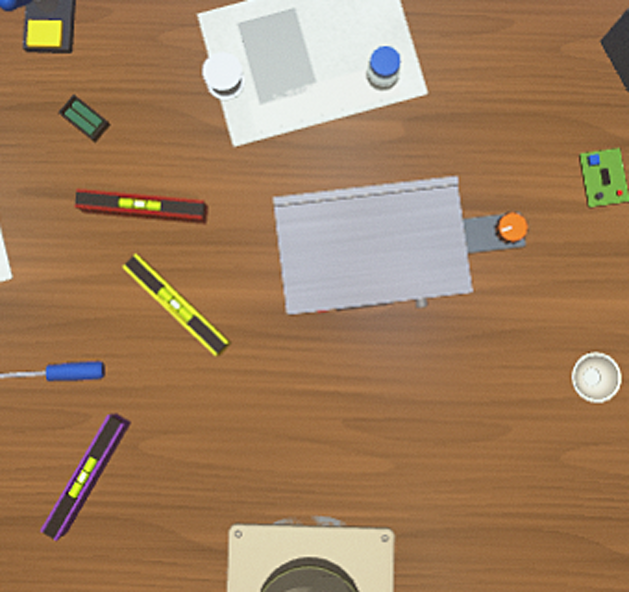

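View pics/scenec.png

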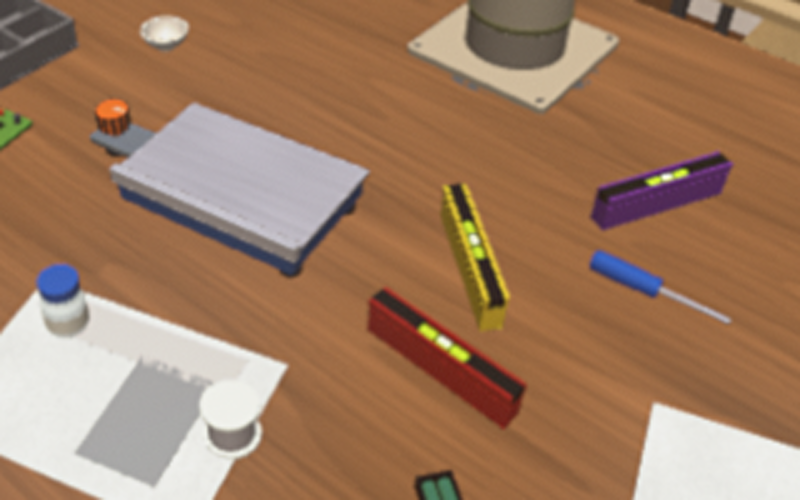

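The three level-like things in the top picture are red at (226,171), yellow at (245,224) and purple at (196,317). The red one is meant by colour. I'll confirm it in a crop and measure.

```bash
cat > h.py <<'E'
import cv2,numpy as np
from scipy.spatial.transform import Rotation as R
from bench import r
def ray(c,uv):
    p=cv2.undistortPoints(np.array(uv,float).reshape(-1,1,2),c["camera_matrix"],c["dist_coeffs"])[:,0]
    return np.asarray(c["xyz"]),R.from_quat(c["attitude"]).apply(np.c_[p,np.ones(len(p))])
def onz(c,uv,z):
    o,d=ray(c,uv); return o+d*((z-o[2])/d[:,2])[:,None]
def tri(cs,uvs):
    A=np.zeros((3,3));b=np.zeros(3);L=[]
    for c,uv in zip(cs,uvs):
        o,d=ray(c,uv);d=d[0]/np.linalg.norm(d[0]);P=np.eye(3)-np.outer(d,d);A+=P;b+=P@o;L.append((P,o))
    x=np.linalg.solve(A,b);return x,[np.linalg.norm(P@(x-o)) for P,o in L]
def proj(c,X):
    Rm=R.from_quat(c["attitude"]).as_matrix().T
    return cv2.projectPoints(np.array(X,float).reshape(-1,3),Rm,-Rm@np.asarray(c["xyz"]),c["camera_matrix"],c["dist_coeffs"])[0][:,0]
def hsv(c): return cv2.cvtColor(c["img"],cv2.COLOR_RGB2HSV)
def box(m,u0,u1,v0,v1):
    k=np.zeros(m.shape,bool);k[v0:v1,u0:u1]=1;return m&k
def lime(c): H=hsv(c);return (H[...,0]>25)&(H[...,0]<42)&(H[...,1]>150)&(H[...,2]>120)
def orange(c): H=hsv(c);return (H[...,0]>4)&(H[...,0]<14)&(H[...,1]>200)&(H[...,2]>120)
def red(c): H=hsv(c);return ((H[...,0]<4)|(H[...,0]>174))&(H[...,1]>150)&(H[...,2]>50)
def cen(m): v,u=np.nonzero(m);return np.array([(u.min()+u.max())/2,(v.min()+v.max())/2]),np.array([u.mean(),v.mean()]),len(u)
E
python3 - <<'E'
from h import *
t=r.camera("top");s=r.camera("scene")
a=cen(box(lime(t),205,250,160,182));b=cen(box(lime(s),360,395,260,295));print(a,b)
x=tri([t,s],[a[0],b[0]]);print("vial",x, tri([t,s],[a[1],b[1]])[0])
a=cen(box(orange(t),410,445,170,195));b=cen(box(orange(s),235,258,175,200));print(a,b,"knob",tri([t,s],[a[0],b[0]]))
# level axis, top view
dark=(t["img"].max(2)<70);m=box(dark,185,270,155,190);v,u=np.nonzero(m)
P=onz(t,np.c_[u,v],0.05)[:,:2];rc=cv2.minAreaRect(P.astype(np.float32));print(rc)
ctr=P.mean(0);w,V=np.linalg.eigh(np.cov((P-ctr).T));print("dir",V[:,1])
c=cv2.resize(t["img"][150:195,180:275],None,fx=6,fy=6)[:,:,::-1]
d=cv2.resize(t["img"][145:240,290:445],None,fx=5,fy=5,interpolation=cv2.INTER_CUBIC)[:,:,::-1]
cv2.imwrite("pics/redc.png",c);cv2.imwrite("pics/plate.png",d)
E
```

```text
(array([225., 170.]), array([225.25      , 170.05434783]), 92) (array([377., 277.]), array([377.19047619, 276.58730159]), 63)
vial (array([0.55947676, 0.25339487, 0.04428859]), [np.float64(0.0008697425407450957), np.float64(0.0008697425407451727)]) [0.55896067 0.25295402 0.04510405]
(array([427. , 183.5]), array([426.25      , 184.41666667]), 12) (array([243.5, 183. ]), array([242.76923077, 183.64102564]), 39) knob (array([ 0.53671662, -0.27104527,  0.06192038]), [np.float64(0.0028804176427140635), np.float64(0.0028804176427140917)])
((0.553602933883667, 0.2518465220928192), (0.1821802705526352, 0.02423262596130371), 86.12895202636719)
dir [0.07654117 0.99706642]
```

View pics/redc.png

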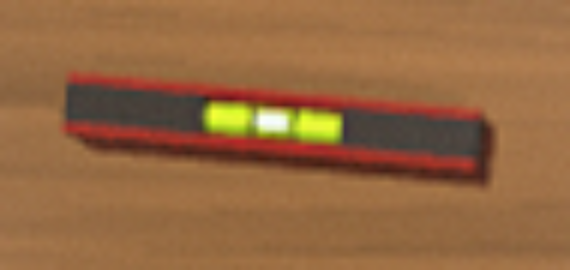

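View pics/plate.png

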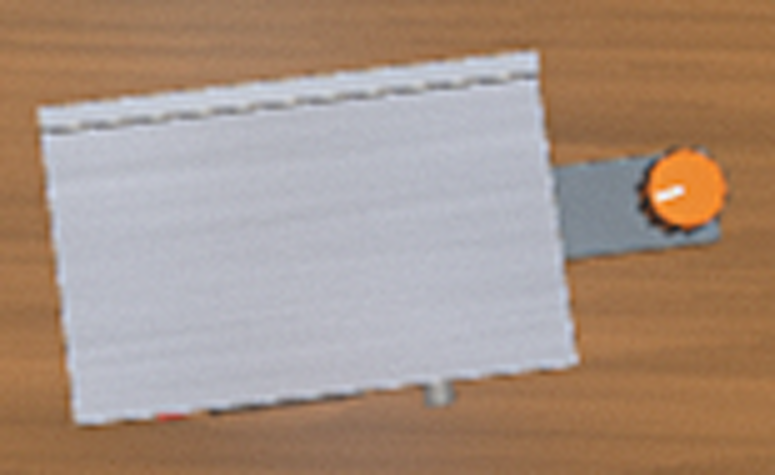

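The crop shows the red level at about (226,171), lying roughly along world y. Its far-side fence is visible, and the knob is at (427.2,182.8). I'll move above the plate for wrist views.

```bash
python3 -m pendant '[[0.03,-0.019,0,0],[0.03,-0.019,0,0],[0.03,-0.019,0,0],[0.03,-0.019,0,0],[0.03,-0.019,0,0],[0.03,-0.019,0,0],[0.03,-0.019,0,0],[0.03,-0.019,0,0]]' 
python3 -m pendant '[[0.03,-0.019,0,0],[0.03,-0.019,0,0],[0.03,-0.019,0,0],[0.03,-0.019,0,0],[0.03,-0.019,0,0],[0.03,-0.019,0,0],[0.03,-0.019,0,0],[0.03,-0.019,0,0]]' 
python3 -m pendant '[[0,0,0,-0.12],[0,0,0,-0.12],[0,0,0,-0.12],[0,0,0,-0.12],[0,0,0,-0.12]]'
python3 -m pendant '[[0,0,0,-0.12],[0,0,0,-0.12],[0,0,0,-0.12],[0,0,0,-0.12],[0,0,0,-0.12],[0,0,0,0],[0,0,0,0]]'
cat >> h.py <<'E'
import pickle
def snap(k,n="wrist"):
    c=r.camera(n);pickle.dump(c,open(f"{k}.pkl","wb"));cv2.imwrite(f"pics/{k}.png",c["img"][:,:,::-1]);return c
def ld(k): return pickle.load(open(f"{k}.pkl","rb"))
E
python3 - <<'E'
from h import *
c=snap("w1");s=r.read_state();print(s["ee_pos"],R.from_quat(s["eef_rot"]).as_matrix().round(3),c["xyz"],s["time"])
E
```

```text
time: 1.82
ee_pos: [0.3668, -0.3825, 0.2338]
eef_rot: [0.989, 0.145, 0.0, 0.0]
ft_force: [1.0, -0.1, -0.3]
width: 0.0872
grip_force: 0.0
time: 2.48
ee_pos: [0.553, -0.168, 0.2338]
eef_rot: [0.989, 0.145, 0.0, 0.0]
ft_force: [0.3, -0.3, 1.4]
width: 0.0871
grip_force: 0.0
time: 2.9
ee_pos: [0.5521, -0.1693, 0.2335]
eef_rot: [0.901, 0.434, -0.0, 0.0]
ft_force: [-0.1, 1.3, -0.5]
width: 0.0871
grip_force: 0.0
time: 3.48
ee_pos: [0.552, -0.1695, 0.2336]
eef_rot: [0.736, 0.677, 0.0, 0.0]
ft_force: [0.8, -0.2, 0.4]
width: 0.0868
grip_force: 0.0
[ 0.55204452 -0.16945511  0.2335452 ] [[ 0.083  0.997  0.   ]
 [ 0.997 -0.083 -0.   ]
 [-0.     0.    -1.   ]] [ 0.55716966 -0.10042461  0.38458396] 3.5333
```

View pics/w1.png

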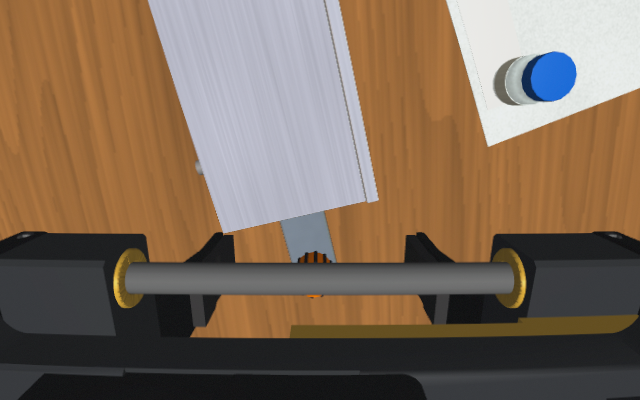

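The wrist view shows the plate's knob end with corners at about (222,234) and (378,200), the fence line, and the knob top partly hidden at (315,275). Next I'll shift toward the level for the second view.

```bash
python3 -m pendant '[[0.04,0,0,0],[0.04,0,0,0],[0.04,0,0,0],[0.02,0,0,0],[0,0,0,0]]' >/dev/null
python3 - <<'E'
from h import *
snap("w2")
E
python3 -m pendant '[[0.04,0,0,0],[0.04,0,0,0],[0.02,0,0,0],[0,0,0,0],[0,0,0,0]]'
python3 - <<'E'
from h import *
c=snap("w3")
b=ld("w2")["img"];cv2.imwrite("pics/w23.png",np.vstack([b[:290],c["img"][:290]])[:,:,::-1])
E
```

```text
time: 4.42
ee_pos: [0.5711, 0.0698, 0.2334]
eef_rot: [0.735, 0.678, -0.0, 0.0]
ft_force: [-0.7, -1.1, 0.6]
width: 0.0869
grip_force: 0.0
```

View pics/w23.png

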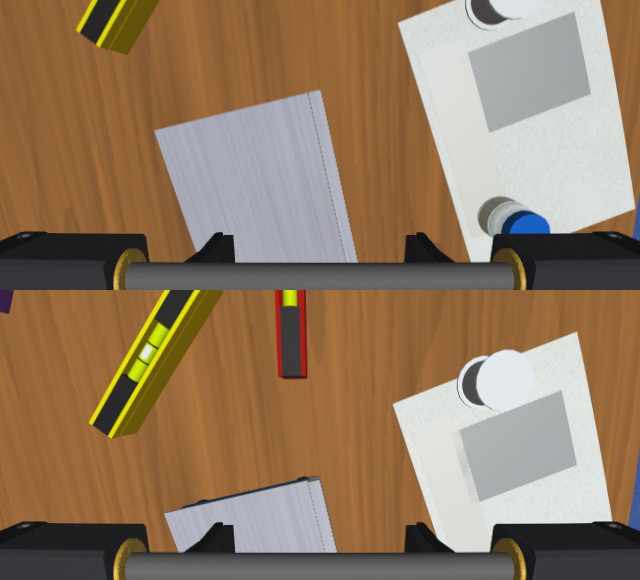

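w2 shows the plate's far corners at (155,131) and (320,90). w3 shows them at (165,224) and (319,188), and the red level's near end at (291,87).

Run:
```python
from h import *
t=snap("t1","top");C={k:ld(k) for k in("w1","w2","w3")};C["t"]=t
def sp(k,uv):
    g=cv2.cvtColor(C[k]["img"],cv2.COLOR_RGB2GRAY);p=np.array([[uv]],np.float32)
    w=4 if k!="t" else 3
    return cv2.cornerSubPix(g,p,(w,w),(-1,-1),(3,40,.01))[0,0]
Q={"farlow":{"w2":(155,131),"w3":(165,224),"t":(305,229.8)},"farfence":{"w2":(320,90),"w3":(319,188),"t":(297.6,166.4)},
"nearlow":{"w1":(222,234),"t":(405.6,217.8)},"nearfence":{"w1":(378,200),"t":(397.6,155.2)}}
X={}
for n,q in Q.items():
    p={k:sp(k,v) for k,v in q.items()}
    X[n],e=tri([C[k] for k in p],list(p.values()));print(n,X[n].round(4),np.round(e,4),{k:v.round(1).tolist() for k,v in p.items()})
d=lambda a,b:X[a]-X[b]
for a,b in(("farlow","nearlow"),("farfence","nearfence"),("farfence","farlow"),("nearfence","nearlow")):
    v=d(a,b);print(a,b,np.linalg.norm(v).round(4),"ang",np.degrees(np.arctan2(v[1],v[0])).round(2),"z",v[2].round(4))
# level near end in w3; red mask rect
m=box(red(C["w3"]),265,315,0,100);print("red w3",cen(m)[0])
# fence inner line: dark gap in w1 & w2
for k,rows in(("w1",(20,80,140,190)),("w2",(105,150,200,240))):
    for v in rows:
        g=C[k]["img"][v].mean(1);u0=int({"w1":325+v*.204,"w2":308+(v-90)*.215}[k]);seg=g[u0-8:u0+9];u=u0-8+np.argmin(seg);print(k,v,u,seg.round().astype(int).tolist(),onz(C[k],[(u,v)],0.056)[0].round(4))
```

```text
farlow [0.408  0.0408 0.0532] [0.     0.0003 0.0003] {'w2': [153.60000610351562, 130.39999389648438], 'w3': [163.5, 223.1999969482422], 't': [305.0, 229.8000030517578]}
farfence [0.5698 0.0649 0.0605] [0.0003 0.0005 0.0009] {'w2': [319.3999938964844, 89.4000015258789], 'w3': [318.3999938964844, 189.5], 't': [297.6000061035156, 166.39999389648438]}
nearlow [ 0.4484 -0.2153  0.0514] [0.0009 0.0009] {'w1': [223.1999969482422, 233.60000610351562], 't': [405.5, 216.6999969482422]}
nearfence [ 0.6114 -0.1941  0.0414] [0.0003 0.0003] {'w1': [378.5, 199.39999389648438], 't': [397.1000061035156, 154.89999389648438]}
farlow nearlow 0.2593 ang 98.96 z 0.0018
farfence nearfence 0.263 ang 99.11 z 0.0191
farfence farlow 0.1637 ang 8.46 z 0.0072
nearfence nearlow 0.1647 ang 7.4 z -0.01
red w3 [290.5  43.5]
w1 20 328 [187, 187, 189, 191, 190, 188, 163, 122, 154, 194, 202, 201, 200, 199, 199, 201, 204] [ 0.5715 -0.0233  0.056 ]
w1 80 341 [182, 186, 188, 188, 188, 187, 187, 148, 131, 182, 201, 203, 201, 199, 197, 197, 200] [ 0.5794 -0.0747  0.056 ]
w1 140 354 [187, 190, 193, 195, 192, 190, 189, 192, 162, 138, 191, 202, 199, 194, 190, 192, 195] [ 0.5879 -0.1299  0.056 ]
w1 190 364 [187, 191, 195, 197, 195, 193, 190, 190, 156, 128, 189, 199, 198, 194, 191, 192, 195] [ 0.5949 -0.1792  0.056 ]
w2 105 310 [177, 178, 175, 177, 179, 178, 173, 167, 167, 178, 179, 177, 176, 176, 178, 180, 181] [0.5599 0.0521 0.056 ]
w2 150 321 [176, 174, 176, 175, 175, 178, 179, 175, 163, 157, 178, 181, 181, 180, 180, 182, 184] [0.567  0.0098 0.056 ]
w2 200 332 [171, 168, 167, 170, 170, 172, 172, 170, 155, 142, 178, 185, 184, 183, 182, 183, 186] [ 0.5742 -0.0402  0.056 ]
w2 240 341 [170, 167, 166, 170, 171, 172, 171, 170, 155, 144, 179, 185, 182, 179, 178, 179, 182] [ 0.5807 -0.0831  0.056 ]
```

```bash
python3 -m pendant '[[0.03,-0.01,0,0],[0.03,-0.01,0,0],[0.02,-0.008,0,0],[0,0,0,0],[0,0,0,0]]'
python3 - <<'E'
from h import *
c=snap("w4");s=r.read_state();Rm=R.from_quat(s["eef_rot"]).as_matrix();p=s["ee_pos"]
m=box(lime(c),150,500,0,235);
n,l,st,ce=cv2.connectedComponentsWithStats(m.astype(np.uint8));print([(st[i].tolist(),ce[i].round(1).tolist()) for i in range(1,n) if st[i,4]>20])
dk=(c["img"].max(2)<75)
rm=box(red(c),240,400,0,235);n,l,st,ce=cv2.connectedComponentsWithStats(rm.astype(np.uint8));print([(st[i].tolist()) for i in range(1,n) if st[i,4]>40])
for v in range(5,235,25):
    q=np.nonzero(rm[v])[0]; print(v,q.min() if len(q) else 0,q.max() if len(q) else 0, end=" | ")
print(s["joint_positions"],p,Rm[:,0])
E
```

```text
time: 4.93
ee_pos: [0.5495, 0.1512, 0.2336]
eef_rot: [0.735, 0.678, -0.0, 0.0]
ft_force: [-0.1, -0.3, -0.0]
width: 0.0872
grip_force: 0.0
[([314, 40, 13, 23, 293], [320.0, 51.2]), ([150, 61, 76, 121, 708], [186.2, 119.6]), ([314, 64, 14, 42, 409], [320.5, 88.3]), ([150, 75, 96, 148, 1702], [192.0, 145.6])]
[[305, 0, 9, 170, 790], [328, 0, 6, 170, 758]]
5 306 333 | 30 306 333 | 55 307 333 | 80 307 333 | 105 308 333 | 130 308 333 | 155 309 333 | 180 0 0 | 205 0 0 | 230 0 0 | [ 0.28998645  0.29944153 -0.76751924  1.57864728  0.21261338  1.34955033
 -0.58384855] [0.54997228 0.14994406 0.23345009] [ 0.08154532  0.99666906 -0.00106799]
```

View pics/w4.png

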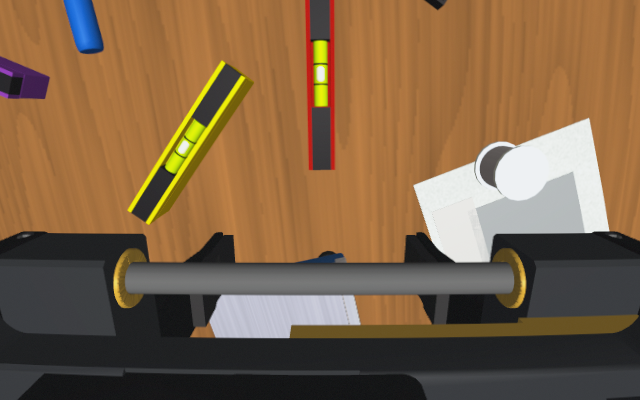

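w4 shows the red level upright, with its vial centred at (320.5,73), its near end at row 170 and its long axis vertical in the image.

Run:
```python
from h import *
c=ld("w4");P=onz(c,[(319.7,5),(321.1,155),(320.5,73),(321.3,170)],0.05);print(P.round(4))
d=P[0]-P[1];print("ang",np.degrees(np.arctan2(d[1],d[0])))
t=ld("t1");a=cen(box(lime(t),205,250,160,182))[0]
m=cen(box(lime(t),205,250,160,182));print("tri",tri([c,t],[(320.5,73),a]))
s=r.read_state();Rm=R.from_quat(s["eef_rot"]).as_matrix();print(np.degrees(np.arctan2(Rm[1,0],Rm[0,0])),s["ee_pos"])
v=onz(c,[(320.5,73)],0.046)[0];print(v,Rm.T@(v-s["ee_pos"]))
```

```text
[[0.5623 0.3117 0.05  ]
 [0.5531 0.1783 0.05  ]
 [0.5585 0.254  0.05  ]
 [0.5521 0.1636 0.05  ]]
ang 86.02400288501245
tri (array([0.55871976, 0.25426855, 0.04494444]), [np.float64(0.0003244412104692969), np.float64(0.0003244412104693602)])
85.32260105657082 [0.54997228 0.14994406 0.23345009]
[0.55852684 0.25443338 0.046     ] [ 1.05039059e-01 -5.02080143e-05  1.87338008e-01]
```

```bash
python3 -m pendant '[[0.035,0,0,-0.012],[0.035,0,0.02,0],[0.035,0,0.03,0],[0,0,0.04,0],[0,0,0.04,0],[0,0,0.04,0],[0,0,0,0],[0,0,0,0]]' 0.6 20
python3 - <<'E'
from h import *
s=r.read_state();Rm=R.from_quat(s["eef_rot"]).as_matrix();v=np.array([.5587,.2542,.028]);print(s["ee_pos"],Rm.T@(v-s["ee_pos"]))
E
```

```text
time: 5.65
ee_pos: [0.5565, 0.2507, 0.0652]
eef_rot: [0.731, 0.682, -0.002, -0.0]
ft_force: [-0.3, 0.2, 0.6]
width: 0.0531
grip_force: 0.0
[0.55654932 0.25072772 0.06524993] [0.00370003 0.00202602 0.03723499]
```

```bash
python3 -m pendant '[[0.004,0.002,0.015,0],[0,0,0.015,0],[0,0,0.007,0],[0,0,0,0]]'
python3 -m pendant '[[0,0,0,0],[0,0,0,0],[0,0,0,0],[0,0,0,0],[0,0,0,0],[0,0,0,0]]' 0 30
python3 -m pendant '[[0,0,-0.03,0],[0,0,-0.04,0],[0,0,-0.03,0],[0,0,0,0],[0,0,0,0]]'
```

```text
time: 5.98
ee_pos: [0.5586, 0.2563, 0.0285]
eef_rot: [0.731, 0.683, -0.001, -0.0]
ft_force: [-0.4, 0.5, -1.1]
width: 0.0524
grip_force: 0.0
time: 6.48
ee_pos: [0.5591, 0.2572, 0.0298]
eef_rot: [0.73, 0.683, 0.0, 0.0]
ft_force: [-0.9, -0.6, 3.0]
width: 0.0257
grip_force: 30.0
time: 6.9
ee_pos: [0.5596, 0.2574, 0.1308]
eef_rot: [0.73, 0.683, 0.001, 0.001]
ft_force: [-0.2, -0.5, -3.9]
width: 0.026
grip_force: 30.0
```

```bash
python3 -m pendant '[[0,0,0,-0.109],[0,0,0,-0.109],[-0.037,-0.006,0,0],[-0.038,-0.006,0,0],[-0.038,-0.006,0,0],[-0.038,-0.006,0,0]]'
python3 -m pendant '[[-0.037,-0.006,0,0],[-0.037,-0.006,0,0],[-0.037,-0.006,0,0],[-0.037,-0.006,0,0],[0,0,0,0],[0,0,0,0],[0,0,0,0]]'
python3 - <<'E'
from h import *
s=r.read_state();Rm=R.from_quat(s["eef_rot"]).as_matrix();v=np.array([.5575,-.0457,.09]);print(s["ee_pos"],Rm.T@(v-s["ee_pos"]),np.degrees(np.arctan2(Rm[1,0],Rm[0,0])))
c=snap("t2","top")
E
```

```text
time: 7.4
ee_pos: [0.5564, 0.1021, 0.1273]
eef_rot: [0.652, 0.759, -0.001, -0.001]
ft_force: [1.6, -0.6, -3.4]
width: 0.026
grip_force: 30.0
time: 7.98
ee_pos: [0.5555, -0.0455, 0.128]
eef_rot: [0.652, 0.758, -0.0, -0.001]
ft_force: [0.6, 0.1, -2.6]
width: 0.0256
grip_force: 30.0
[ 0.55548288 -0.0454981   0.12797063] [-0.00054645  0.00204715  0.03796563] 98.62870256219544
```

```bash
python3 -m pendant '[[0,0,0.02,0],[0,0,0.018,0],[0,0,0.003,0],[0,0,0,0],[0,0,0,0]]'
python3 -m pendant '[[0,0,0.002,0],[0,0,0,0],[0,0,0,0]]'
python3 -m pendant '[[0,0,0.002,0],[0,0,0,0],[0,0,0,0]]'
```

```text
time: 8.45
ee_pos: [0.5566, -0.0447, 0.0889]
eef_rot: [0.651, 0.759, 0.0, -0.0]
ft_force: [0.8, -0.1, -2.1]
width: 0.026
grip_force: 30.0
time: 8.7
ee_pos: [0.5568, -0.0457, 0.087]
eef_rot: [0.652, 0.758, 0.0, 0.0]
ft_force: [0.7, 0.2, -4.7]
width: 0.0259
grip_force: 30.0
time: 8.95
ee_pos: [0.5564, -0.0458, 0.0844]
eef_rot: [0.652, 0.758, -0.0, 0.0]
ft_force: [0.4, -0.2, -4.1]
width: 0.0255
grip_force: 30.0
```

```bash
python3 -m pendant '[[0,0,0.0015,0],[0,0,0,0],[0,0,0,0]]'|grep -E "ee_pos|ft"
python3 -m pendant '[[0,0,0.0015,0],[0,0,0,0],[0,0,0,0]]'|grep -E "ee_pos|ft"
```

```text
ee_pos: [0.5566, -0.0459, 0.0832]
ft_force: [0.7, -0.5, -1.5]
ee_pos: [0.5568, -0.046, 0.0819]
ft_force: [-0.9, -1.9, 3.4]
```

```bash
python3 -m pendant '[[0,0.002,0,0],[0,0.002,0,0],[0,0,0,0],[0,0,0,0]]'|grep -E "ee_pos|ft"
python3 -m pendant '[[0,0.0015,0,0],[0,0,0,0],[0,0,0,0]]'|grep -E "ee_pos|ft"
python3 -m pendant '[[0,0.001,0,0],[0,0,0,0],[0,0,0,0]]'|grep -E "ee_pos|ft"
```

```text
ee_pos: [0.5603, -0.0453, 0.0819]
ft_force: [-3.8, -1.9, 7.1]
ee_pos: [0.5616, -0.0451, 0.0819]
ft_force: [-5.2, -1.8, 8.9]
ee_pos: [0.5623, -0.0449, 0.0819]
ft_force: [-7.1, -2.8, 9.3]
```

```bash
python3 -m pendant '[[0,0.001,0,0],[0,0,0,0],[0,0,0,0]]'|grep -E "ee_pos|ft"
python3 -m pendant '[[0,0.001,0,0],[0,0,0,0],[0,0,0,0]]'|grep -E "ee_pos|ft"
```

```text
ee_pos: [0.5625, -0.0448, 0.0819]
ft_force: [-10.8, -2.0, 14.4]
ee_pos: [0.5626, -0.0448, 0.0819]
ft_force: [-16.6, -1.6, 18.9]
```

```bash
python3 -m pendant '[[0,-0.001,0,0],[0,0,0,0]]'|grep -E "ee_pos|ft"
python3 -m pendant '[[0,0,0,0],[0,0,0,0],[0,0,0,0],[0,0,0,0]]' 0.6|grep -E "ee_pos|ft|width"
python3 -m pendant '[[0,0,-0.02,0],[0,0,-0.03,0],[0,0,-0.04,0],[-0.03,0,-0.04,0],[-0.04,0,-0.02,0],[-0.02,0,0,0],[0,0,0,0],[0,0,0,0]]'
python3 - <<'E'
from h import *
c=snap("w5");s=r.read_state();print(s["ee_pos"],s["joint_positions"],s["time"])
E
```

```text
ee_pos: [0.5625, -0.0449, 0.0819]
ft_force: [-10.1, -1.7, 13.0]
ee_pos: [0.564, -0.0444, 0.0813]
ft_force: [-0.4, -0.6, 0.2]
width: 0.0449
time: 11.95
ee_pos: [0.5762, -0.1272, 0.2231]
eef_rot: [0.653, 0.758, 0.0, -0.0]
ft_force: [0.0, 0.3, -0.3]
width: 0.0519
grip_force: 0.0
[ 0.57609096 -0.12547561  0.22293705] [ 0.71828785  0.34473192 -0.72333214  1.54314191  0.23091905  1.34200149
  0.12243931] 12.0
```

View pics/w5.png

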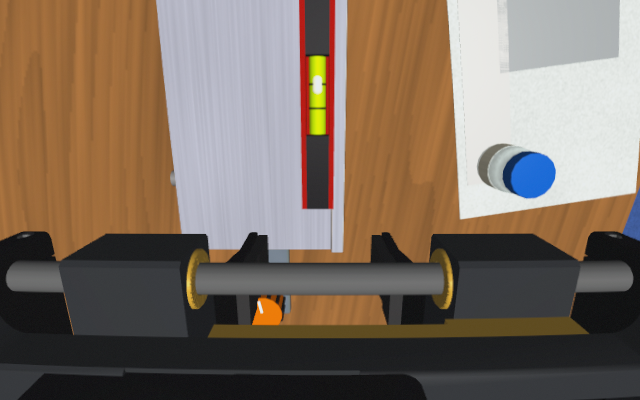

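The level lies flush along the fence, with its vial at (317,95). The rings are at rows 84 and 107 and the bubble is at about row 84, toward +y. Measuring.

```bash
cat >> h.py <<'E'
def bubble(c,near=None,show=False):
    """mark and bubble positions (world) along the level; offset mm along +y of plate"""
    m=lime(c); n,l,st,ce=cv2.connectedComponentsWithStats(cv2.dilate(m.astype(np.uint8),np.ones((9,5))))
    if near is None: near=proj(c,[.5628,-.0476,.098])[0]
    i=1+np.argmin(np.hypot(*(ce[1:]-near).T)); x,y,w,h,_=st[i]
    I=c["img"][y:y+h,x:x+w].astype(float); B=I[...,2]; prof=B[:, w//2-4:w//2+5].mean(1); lum=I[:,w//2-5:w//2+6].mean((1,2))
    if show: print((x,y,w,h),"B",prof.round().astype(int).tolist(),"L",lum.round().astype(int).tolist())
    return x,y,w,h
E
python3 - <<'E'
from h import *
bubble(ld("w5"),show=True)
E
```

```text
(np.int32(307), np.int32(52), np.int32(21), np.int32(87)) B [64, 60, 44, 10, 10, 10, 10, 10, 10, 10, 10, 10, 10, 10, 10, 10, 10, 10, 10, 10, 10, 10, 10, 75, 160, 205, 217, 220, 221, 221, 220, 219, 218, 220, 221, 221, 221, 220, 217, 207, 184, 122, 43, 10, 10, 10, 10, 10, 10, 10, 10, 10, 10, 10, 10, 10, 31, 10, 10, 10, 10, 10, 10, 10, 10, 10, 10, 10, 10, 10, 10, 10, 10, 10, 10, 10, 10, 10, 10, 10, 10, 10, 10, 24, 50, 55, 55] L [63, 59, 43, 65, 124, 147, 150, 150, 150, 150, 150, 150, 150, 150, 150, 150, 150, 150, 150, 150, 150, 150, 150, 168, 193, 207, 214, 216, 217, 217, 214, 206, 202, 212, 217, 217, 217, 217, 215, 209, 197, 179, 157, 149, 149, 149, 149, 149, 149, 149, 149, 149, 149, 149, 141, 104, 75, 113, 144, 149, 149, 149, 149, 149, 149, 149, 149, 149, 149, 148, 149, 148, 148, 148, 148, 148, 148, 148, 148, 148, 148, 144, 105, 53, 50, 55, 55]
```

Rings at rows 84.0 and 108 put the mark at 95.95, and the bubble is at 84.4. That is 8.6 mm toward +y, so about 1.8 rad clockwise. Next, a view of the knob.

```bash
python3 -m pendant '[[-0.035,-0.0085,0,0],[-0.035,-0.0085,0,0],[-0.035,-0.0085,0,0],[-0.035,-0.0085,0,0],[-0.035,-0.0085,0,0],[-0.036,-0.0085,0,0],[-0.036,-0.0085,0,0],[0,0,0,0]]' 0.75 30
python3 -m pendant '[[0,0,0,0]]' >/dev/null
python3 - <<'E'
from h import *
c=snap("w6");t=ld("t2");s=r.read_state();Rm=R.from_quat(s["eef_rot"]).as_matrix()
def knob(c,near):
    m=orange(c)&(hsv(c)[...,2]>200);n,l,st,ce=cv2.connectedComponentsWithStats(cv2.morphologyEx(m.astype(np.uint8),cv2.MORPH_OPEN,np.ones((3,3)) if near else np.ones((1,1))))
    i=1+np.argmax(st[1:,4]);print(st[i],ce[i]);k,_=cv2.findContours((l==i).astype(np.uint8),0,1);return cv2.minEnclosingCircle(max(k,key=len))
a=knob(c,True);print(a)
tt=(427.7,183.3)
for z in(.058,.063,.068): print(z,onz(c,[a[0]],z)[0].round(4),onz(t,[tt],z)[0].round(4),"rad",a[1]*(c["xyz"][2]-z)/342.9)
print(tri([c,t],[a[0],tt]))
v=onz(c,[a[0]],.063)[0];print(s["ee_pos"],Rm.T@(v-s["ee_pos"]),s["joint_positions"][6])
cv2.imwrite("pics/w6c.png",cv2.resize(c["img"][60:240,230:430],None,fx=3,fy=3)[:,:,::-1])
E
```

```text
time: 12.67
ee_pos: [0.5517, -0.3865, 0.2217]
eef_rot: [0.655, 0.756, -0.002, -0.0]
ft_force: [-0.9, -1.0, -0.8]
width: 0.0653
grip_force: 0.0Traceback (most recent call last):
  File "<stdin>", line 6, in <module>
  File "<stdin>", line 5, in knob
    return _wrapfunc(a, 'argmax', axis=axis, out=out, **kwds)
    return bound(*args, **kwds)
ValueError: attempt to get argmax of an empty sequence
```

Run:
```python
from h import *
c=ld("w6");t=ld("t2");s=r.read_state();Rm=R.from_quat(s["eef_rot"]).as_matrix()
H=hsv(c);m=box((H[...,0]>4)&(H[...,0]<17)&(H[...,1]>215)&(H[...,2]>190),200,440,0,232).astype(np.uint8)
n,l,st,ce=cv2.connectedComponentsWithStats(m);i=1+np.argmax(st[1:,4]);print(st[i],ce[i])
k,_=cv2.findContours((l==i).astype(np.uint8),0,1);a=cv2.minEnclosingCircle(max(k,key=len));print(a)
tt=(427.7,183.3)
for z in(.058,.063,.068): print(z,onz(c,[a[0]],z)[0].round(4),onz(t,[tt],z)[0].round(4),"rad",a[1]*(c["xyz"][2]-z)/342.9)
print(tri([c,t],[a[0],tt]))
v=onz(c,[a[0]],.063)[0];print(s["ee_pos"],Rm.T@(v-s["ee_pos"]),s["joint_positions"][6])
cv2.imwrite("pics/w6c.png",cv2.resize(c["img"][60:240,230:430],None,fx=3,fy=3)[:,:,::-1])
```

```text
[326  71  14  10  14] [332.5         76.42857143]
((332.5, 75.5), 7.905794143676758)
0.058 [ 0.5499 -0.2798  0.058 ] [ 0.5359 -0.2715  0.058 ] rad 0.007268563647095658
0.063 [ 0.5498 -0.2803  0.063 ] [ 0.5351 -0.2704  0.063 ] rad 0.007153285225636386
0.068 [ 0.5497 -0.2809  0.068 ] [ 0.5343 -0.2694  0.068 ] rad 0.007038006804177116
(array([ 0.54643734, -0.27784453,  0.01903796]), [np.float64(0.004740034495191666), np.float64(0.004740034495191626)])
[ 0.55497485 -0.37783615  0.22258917] [0.09686064 0.00967729 0.15976194] 0.5070519106334601
```

View pics/w6c.png

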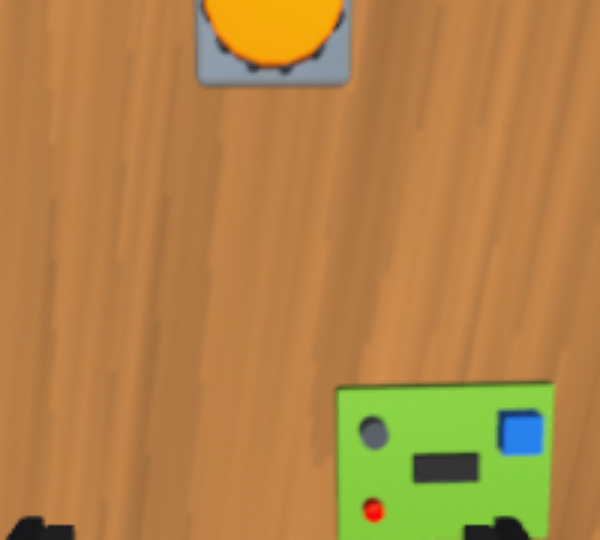

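The orange knob top is at the crop's upper edge, full-image about (321,59), with the circuit board well behind it. I'll redo the mask.

Run:
```python
from h import *
c=ld("w6");t=ld("t2");s=r.read_state();Rm=R.from_quat(s["eef_rot"]).as_matrix()
H=hsv(c);m=box((H[...,0]>8)&(H[...,0]<24)&(H[...,1]>240)&(H[...,2]>225),270,370,0,110).astype(np.uint8)
n,l,st,ce=cv2.connectedComponentsWithStats(m);i=1+np.argmax(st[1:,4]);print(st[i],ce[i])
k,_=cv2.findContours((l==i).astype(np.uint8),0,1);a=cv2.minEnclosingCircle(max(k,key=len));print(a)
tt=(427.7,183.3)
for z in(.058,.063,.068): print(z,onz(c,[a[0]],z)[0].round(4),onz(t,[tt],z)[0].round(4),"rad",a[1]*(c["xyz"][2]-z)/342.9)
print(tri([c,t],[a[0],tt]))
v=onz(c,[a[0]],.063)[0];v[2]=.048;print(s["ee_pos"],Rm.T@(v-s["ee_pos"]))
```

```text
[ 299   33   45   48 1601] [320.93753904  57.441599  ]
((320.5, 56.5), 24.135135650634766)
0.058 [ 0.5373 -0.2659  0.058 ] [ 0.5359 -0.2715  0.058 ] rad 0.022189772010220828
0.063 [ 0.5374 -0.2667  0.063 ] [ 0.5351 -0.2704  0.063 ] rad 0.021837845272824577
0.068 [ 0.5374 -0.2674  0.068 ] [ 0.5343 -0.2694  0.068 ] rad 0.021485918535428326
(array([ 0.53580264, -0.26836551,  0.06900371]), [np.float64(0.001861530951135661), np.float64(0.0018615309511355758)])
[ 0.55497485 -0.37783615  0.22258917] [ 0.11226059 -0.00058448  0.17478993]
```

```bash
python3 -m pendant '[[0.037,0,0,0],[0.037,0,0,0],[0.037,0,0.02,0],[0,0,0.035,0],[0,0,0.035,0],[0,0,0.02,0],[0,0,0,0],[0,0,0,0]]'
python3 - <<'E'
from h import *
s=r.read_state();Rm=R.from_quat(s["eef_rot"]).as_matrix();v=np.array([.5375,-.2677,.050]);print(s["ee_pos"],Rm.T@(v-s["ee_pos"]))
E
```

```text
time: 13.47
ee_pos: [0.538, -0.2674, 0.1135]
eef_rot: [0.651, 0.759, 0.0, -0.001]
ft_force: [-0.0, -0.3, 1.5]
width: 0.0654
grip_force: 0.0
[ 0.53803443 -0.26744816  0.11354384] [-0.00026211 -0.00051619  0.06354395]
```

```bash
python3 -m pendant '[[0,0,0.02,0],[0,0,0.02,0],[0,0,0.0155,0],[0,0,0.008,0],[0,0,0,0],[0,0,0,0]]'
python3 -m pendant '[[0,0,0,0],[0,0,0,0],[0,0,0,0],[0,0,0,0],[0,0,0,0]]' 0 40
```

```text
time: 13.97
ee_pos: [0.5389, -0.2695, 0.0516]
eef_rot: [0.652, 0.759, 0.0, 0.001]
ft_force: [-0.3, -0.6, 0.9]
width: 0.0654
grip_force: 0.0
time: 14.38
ee_pos: [0.5382, -0.2698, 0.0505]
eef_rot: [0.652, 0.758, 0.0, 0.0]
ft_force: [9.6, 1.2, 2.0]
width: 0.0396
grip_force: 6.2
```

```bash
python3 -m pendant '[[0,0,0,0],[0,0,0,0],[0,0,0,0]]'
```

```text
time: 14.63
ee_pos: [0.5385, -0.2697, 0.0505]
eef_rot: [0.652, 0.758, 0.0, 0.001]
ft_force: [2.7, 0.1, 2.2]
width: 0.0394
grip_force: 40.0
```

```bash
python3 -m pendant '[[0,0,-0.0004,0.1],[0,0,-0.0004,0.1],[0,0,-0.0004,0.1],[0,0,-0.0004,0.1],[0,0,-0.0004,0.1],[0,0,-0.0004,0.1],[0,0,-0.0004,0.1],[0,0,-0.0004,0.1]]'
python3 -m pendant '[[0,0,-0.0004,0.1],[0,0,-0.0004,0.1],[0,0,-0.0004,0.1],[0,0,-0.0004,0.1],[0,0,-0.0004,0.1],[0,0,-0.0004,0.1],[0,0,0,0],[0,0,0,0]]'
python3 - <<'E'
from h import *
s=r.read_state();Rm=R.from_quat(s["eef_rot"]).as_matrix();print(np.degrees(np.arctan2(Rm[1,0],Rm[0,0])),s["torque"],s["joint_positions"][6])
for n in("scene","top"):
    c=snap("b1"+n,n);p=proj(c,[.5628,-.0476,.098])[0].astype(int);print(n,p)
E
```

```text
time: 15.3
ee_pos: [0.5362, -0.2689, 0.0534]
eef_rot: [0.897, 0.443, -0.002, -0.001]
ft_force: [-8.2, 4.2, 11.6]
width: 0.039
grip_force: 40.0
time: 15.97
ee_pos: [0.5353, -0.2672, 0.0555]
eef_rot: [0.987, 0.16, -0.003, -0.002]
ft_force: [-13.9, 10.6, 15.4]
width: 0.0395
grip_force: 40.0
18.45630399702763 [ 2.249621    3.1914897  -0.02824317] -0.9918573892944178
scene [288 209]
top [341 167]
```

```bash
python3 -m pendant '[[-0.0006,-0.0008,-0.001,0.09],[-0.0006,-0.0008,-0.001,0.09],[0,0,-0.0004,0.09],[0,0,-0.0004,0.08],[0,0,0,0],[0,0,0,0],[0,0,0,0]]'
python3 - <<'E'
from h import *
s=r.read_state();Rm=R.from_quat(s["eef_rot"]).as_matrix();print(np.degrees(np.arctan2(Rm[1,0],Rm[0,0])))
c=snap("b2scene","scene");p=proj(c,[.5628,-.0476,.098])[0].astype(int)
t=snap("b2top","top");q=proj(t,[.5628,-.0476,.098])[0].astype(int);print(p,q)
g=lambda c,p:cv2.resize(c["img"][p[1]-25:p[1]+25,p[0]-32:p[0]+33],None,fx=6,fy=6,interpolation=cv2.INTER_CUBIC)
cv2.imwrite("pics/b2.png",np.hstack([g(c,p),g(t,q)])[:,:,::-1])
E
```

```text
time: 16.65
ee_pos: [0.5349, -0.266, 0.057]
eef_rot: [1.0, -0.013, -0.002, -0.002]
ft_force: [-1.1, 6.2, -2.9]
width: 0.0387
grip_force: 40.0
-1.5445795792542074
[288 209] [341 167]
```

View pics/b2.png

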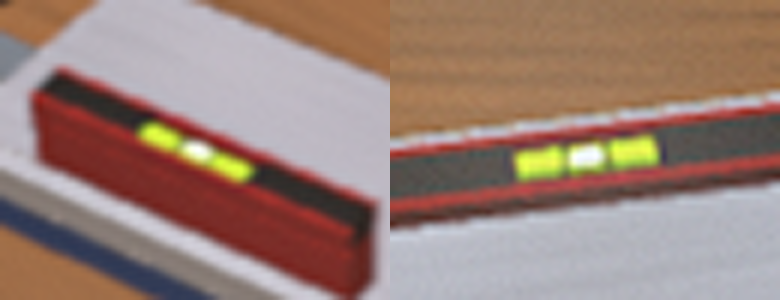

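The bubble looks almost centred between the rings in both crops. Releasing the knob and measuring closely with the wrist camera.

```bash
python3 -m pendant '[[0,0,0,0],[0,0,0,0],[0,0,0,0],[0,0,0,0]]' 0.75
python3 -m pendant '[[0,0,-0.02,0],[0,0,-0.03,0],[0,0,-0.04,0],[0,0,-0.04,-0.1],[0,0,-0.01,-0.12],[0,0,0,-0.12],[0,0,0,-0.12],[0,0,0,-0.12]]'>/dev/null
python3 -m pendant '[[0,0,0,-0.12],[0,0,0,-0.12],[0,0,0,-0.12],[0,0,0,-0.12],[0,0,0,-0.12],[0,0,0,-0.12],[0,0,0,-0.12],[0,0,0,-0.12]]' 0 >/dev/null
python3 -m pendant '[[0,0,0,-0.12],[0,0,0,-0.06],[0,0,0,0],[0,0,0,0]]'
python3 - <<'E'
from h import *
s=r.read_state();Rm=R.from_quat(s["eef_rot"]).as_matrix();print(np.degrees(np.arctan2(Rm[1,0],Rm[0,0])))
a=np.radians(98.7);x=np.array([np.cos(a),np.sin(a),0]);v=np.array([.5625,-.0465,.17])-.085*x
print(s["ee_pos"],v,Rm.T@(v-s["ee_pos"]))
E
```

```text
time: 17.08
ee_pos: [0.5363, -0.2689, 0.0586]
eef_rot: [1.0, -0.014, 0.0, 0.0]
ft_force: [-0.8, -0.6, 0.3]
width: 0.0582
grip_force: 0.0
time: 18.75
ee_pos: [0.5362, -0.2687, 0.1986]
eef_rot: [0.664, 0.748, -0.0, 0.0]
ft_force: [-0.4, -0.4, 0.2]
width: 0.0013
grip_force: 0.0
96.77757175426346
[ 0.53622216 -0.26873828  0.19858769] [ 0.57535717 -0.13052198  0.17      ] [0.13263831 0.05517016 0.02856364]
```

```bash
python3 -m pendant '[[0.033,0.0138,0,0],[0.033,0.0138,0,0],[0.033,0.0138,0.01,0],[0.033,0.0138,0.018,0],[0,0,0,-0.033],[0,0,0,0],[0,0,0,0],[0,0,0,0]]'
python3 -m pendant '[[0,0,0,0],[0,0,0,0],[0,0,0,0],[0,0,0,0]]' >/dev/null
python3 - <<'E'
from h import *
c=snap("w7");bubble(c,show=True);s=r.read_state();print(s["ee_pos"])
E
```

```text
time: 19.42
ee_pos: [0.5752, -0.1325, 0.1709]
eef_rot: [0.652, 0.758, -0.0, 0.001]
ft_force: [-0.9, 0.0, 0.6]
width: 0.0005
grip_force: 0.0
(np.int32(308), np.int32(28), np.int32(25), np.int32(108)) B [63, 54, 28, 20, 10, 10, 10, 10, 10, 10, 10, 10, 10, 10, 10, 10, 10, 10, 10, 10, 10, 10, 10, 10, 10, 10, 10, 10, 10, 10, 10, 10, 10, 10, 10, 10, 10, 10, 12, 51, 53, 10, 10, 80, 195, 221, 228, 230, 231, 231, 231, 231, 231, 231, 231, 231, 231, 231, 231, 231, 231, 231, 228, 223, 213, 191, 118, 21, 10, 10, 51, 31, 10, 10, 10, 10, 10, 10, 10, 10, 10, 10, 10, 10, 10, 10, 10, 10, 10, 10, 10, 10, 10, 10, 10, 10, 10, 10, 10, 10, 10, 10, 10, 10, 11, 47, 58, 59] L [62, 54, 27, 20, 106, 153, 153, 153, 153, 153, 153, 153, 153, 153, 153, 153, 153, 153, 153, 153, 153, 153, 153, 153, 153, 153, 153, 153, 153, 153, 153, 153, 153, 154, 153, 153, 153, 153, 107, 54, 49, 128, 153, 173, 206, 221, 229, 229, 231, 231, 231, 231, 230, 230, 230, 230, 230, 230, 230, 230, 230, 230, 229, 226, 219, 204, 181, 156, 153, 122, 48, 83, 136, 153, 153, 153, 153, 153, 153, 153, 153, 153, 153, 153, 153, 153, 153, 153, 153, 153, 153, 153, 153, 153, 153, 153, 153, 153, 153, 153, 153, 153, 153, 129, 60, 46, 58, 59]
[ 0.57517264 -0.13108324  0.17062444]
```

Run:
```python
from h import *
c=ld("w7");print(c["xyz"],R.from_quat(c["attitude"]).as_matrix()[:,2].round(3));o,d=ray(c,[(319.5,28+54.86)]);print((d/-d[0,2]).round(3),onz(c,[(319.5,82.86)],.1))
```

```text
[ 0.56381158 -0.0627647   0.32164788] [ 0.039 -0.254 -0.967]
[[-0.01   0.075 -1.   ]] [[ 0.56154555 -0.04617231  0.1       ]]
```

The bubble is within about 0.15 mm of the mark, so no further turning is needed. Pressing on the solid top 64 mm from the middle.

```bash
python3 -m pendant '[[0.011,0,0,0],[0.011,-0.0006,0.015,0],[0,0,0.015,0],[0,0,0.012,0],[0,0,0.006,0],[0,0,0,0],[0,0,0,0]]' 0 20
python3 -m pendant '[[0,0,0.003,0],[0,0,0.002,0],[0,0,0,0],[0,0,0,0]]'|grep -E "ee_pos|ft"
python3 -m pendant '[[0,0,0.001,0],[0,0,0.001,0],[0,0,0,0],[0,0,0,0]]'|grep -E "ee_pos|ft"
```

```text
time: 20.38
ee_pos: [0.5713, -0.1092, 0.1226]
eef_rot: [0.651, 0.759, -0.0, -0.0]
ft_force: [0.2, -0.0, 0.9]
width: 0.0004
grip_force: 0.0
ee_pos: [0.5713, -0.1092, 0.1177]
ft_force: [-0.1, 0.1, 0.5]
ee_pos: [0.5712, -0.1091, 0.1155]
ft_force: [1.0, 0.1, 0.5]
```

```bash
python3 -m pendant '[[0,0,0.001,0],[0,0,0.001,0],[0,0,0,0],[0,0,0,0]]'|grep -E "ee_pos|ft"
python3 -m pendant '[[0,0,0.001,0],[0,0,0,0],[0,0,0,0]]'|grep -E "ee_pos|ft"
python3 -m pendant '[[0,0,0.001,0],[0,0,0,0],[0,0,0,0]]'|grep -E "ee_pos|ft"
```

```text
ee_pos: [0.5717, -0.1091, 0.1155]
ft_force: [-7.2, 1.4, 17.2]
ee_pos: [0.5719, -0.1091, 0.1154]
ft_force: [-9.3, 1.0, 26.1]
ee_pos: [0.5722, -0.109, 0.1154]
ft_force: [-13.2, 1.9, 33.4]
```

```bash
python3 -m pendant '[[0,0,-0.001,0],[0,0,0,0],[0,0,0,0],[0,0,0,0],[0,0,0,0],[0,0,0,0],[0,0,0,0],[0,0,0,0]]'|grep -E "time|ee_pos|ft"
python3 -m pendant '[[0,0,0,0],[0,0,0,0],[0,0,0,0],[0,0,0,0],[0,0,0,0],[0,0,0,0],[0,0,0,0],[0,0,0,0]]'|grep -E "time|ee_pos|ft"
python3 - <<'E'
from h import *
c=snap("w8");bubble(c,show=True)
t=snap("t3","top");print(cen(box(lime(t),325,360,155,180)),cen(box(lime(ld("b2top")),325,360,155,180)))
for k in("t2","t3"):pass
d=np.abs(t["img"].astype(int)-ld("t1")["img"]).max(2)>60;n,l,st,ce=cv2.connectedComponentsWithStats(d.astype(np.uint8));print([st[i].tolist() for i in range(1,n) if st[i,4]>25])
E
```

```text
time: 22.55
ee_pos: [0.572, -0.1091, 0.1155]
ft_force: [-9.5, 0.4, 25.6]
time: 23.22
ee_pos: [0.572, -0.1091, 0.1155]
ft_force: [-9.5, 0.4, 25.1]
(np.int32(306), np.int32(54), np.int32(31), np.int32(135)) B [64, 46, 25, 21, 10, 10, 10, 10, 10, 10, 10, 10, 10, 10, 10, 10, 10, 10, 10, 10, 10, 10, 10, 10, 10, 10, 10, 10, 10, 10, 10, 10, 10, 10, 10, 10, 10, 10, 10, 10, 10, 10, 10, 10, 10, 10, 10, 10, 10, 49, 53, 48, 10, 32, 164, 216, 226, 230, 232, 233, 234, 234, 234, 234, 234, 234, 234, 234, 234, 234, 234, 234, 234, 234, 234, 234, 234, 234, 232, 228, 223, 215, 203, 147, 18, 10, 10, 10, 36, 51, 50, 10, 10, 10, 10, 10, 10, 10, 10, 10, 10, 10, 10, 10, 10, 10, 10, 10, 10, 10, 10, 10, 10, 10, 10, 10, 10, 10, 10, 10, 10, 10, 10, 10, 10, 10, 10, 10, 10, 10, 10, 14, 21, 36, 50] L [64, 45, 24, 20, 112, 151, 155, 155, 155, 155, 155, 155, 155, 155, 155, 155, 155, 155, 155, 155, 155, 155, 155, 155, 155, 155, 155, 155, 155, 155, 155, 155, 155, 155, 155, 155, 155, 155, 155, 155, 155, 155, 155, 155, 155, 155, 155, 155, 123, 66, 51, 71, 136, 161, 198, 223, 230, 232, 233, 233, 233, 233, 233, 233, 233, 233, 233, 233, 233, 233, 233, 233, 233, 233, 233, 233, 233, 234, 233, 231, 229, 224, 214, 189, 156, 154, 154, 150, 79, 48, 48, 127, 153, 154, 154, 154, 154, 154, 154, 154, 154, 154, 154, 154, 154, 154, 154, 154, 154, 154, 154, 154, 154, 154, 153, 153, 153, 153, 153, 153, 153, 153, 153, 153, 153, 153, 153, 153, 153, 153, 138, 42, 21, 35, 49]
(array([341. , 167.5]), array([341.13846154, 167.55384615]), 65) (array([341.5, 168. ]), array([340.82089552, 167.8358209 ]), 67)
[[237, 62, 131, 259, 9858], [350, 98, 85, 199, 7034], [330, 159, 48, 64, 903], [191, 164, 71, 16, 521], [305, 165, 29, 16, 328], [325, 178, 28, 47, 234], [417, 179, 10, 11, 42], [393, 299, 56, 101, 4523], [312, 311, 79, 89, 3432], [317, 345, 12, 18, 151], [311, 379, 19, 10, 84], [290, 382, 12, 18, 64], [445, 383, 10, 17, 50]]
```

Under the steady 25 N push the bubble still sits about 0.5 mm toward +y. There is plenty of time, so I'll trim the knob by about 0.1 rad and press again.

```bash
python3 -m pendant '[[0,0,-0.02,0],[0,0,-0.03,0],[0,0,-0.03,0],[-0.038,-0.0148,0,0],[-0.038,-0.0148,0,0],[-0.038,-0.0148,0,0],[-0.0386,-0.0148,0,0],[0,0,0,0]]' 0.75 40
python3 -m pendant '[[0,0,0.03,0],[0,0,0.03,0],[0,0,0,0],[0,0,0,0]]'
python3 - <<'E'
from h import *
s=r.read_state();Rm=R.from_quat(s["eef_rot"]).as_matrix();v=np.array([.5363,-.2689,.0565]);print(s["ee_pos"],Rm.T@(v-s["ee_pos"]))
E
```

```text
time: 23.98
ee_pos: [0.5324, -0.2793, 0.1919]
eef_rot: [0.655, 0.756, -0.002, 0.001]
ft_force: [-1.0, -0.5, -0.1]
width: 0.0458
grip_force: 0.0
time: 24.32
ee_pos: [0.5353, -0.2684, 0.1317]
eef_rot: [0.65, 0.76, -0.0, -0.002]
ft_force: [0.5, 0.6, 1.2]
width: 0.0639
grip_force: 0.0
[ 0.53532027 -0.26838562  0.1316872 ] [-0.00080558  0.0010647   0.07518349]
```

```bash
python3 -m pendant '[[0,0.001,0.025,0],[0,0,0.025,0],[0,0,0.015,0],[0,0,0.01,0],[0,0,0,0],[0,0,0,0]]'|grep -E "ee_pos|ft"
python3 -m pendant '[[0,0,0,0],[0,0,0,0],[0,0,0,0],[0,0,0,0],[0,0,0,0],[0,0,0,0],[0,0,0,0],[0,0,0,0]]' 0 40
python3 - <<'E'
from h import *
s=r.read_state();Rm=R.from_quat(s["eef_rot"]).as_matrix();print(np.degrees(np.arctan2(Rm[1,0],Rm[0,0])))
E
```

```text
ee_pos: [0.538, -0.269, 0.0589]
ft_force: [0.1, 0.3, 1.0]
time: 25.48
ee_pos: [0.5383, -0.2688, 0.0582]
eef_rot: [0.65, 0.76, 0.001, 0.001]
ft_force: [5.4, -0.1, 1.2]
width: 0.0391
grip_force: 40.0
98.84155277947404
```

```bash
python3 -m pendant '[[0,0,0,0.06],[0,0,0,0.05],[0,0,0,0],[0,0,0,0],[0,0,0,0]]'|grep -E "ee_pos|ft"
python3 -m pendant '[[0,0,0,0],[0,0,0,0],[0,0,0,0],[0,0,0,0]]' 0.75|grep -E "ee_pos|ft|width"
python3 -m pendant '[[0,0,-0.02,0],[0,0,-0.03,0],[0,0,-0.04,0],[0,0,-0.04,-0.06],[0,0,-0.01,-0.05],[0,0,0,0],[0,0,0,0],[0,0,0,0]]' 0
python3 - <<'E'
from h import *
s=r.read_state();Rm=R.from_quat(s["eef_rot"]).as_matrix();print(np.degrees(np.arctan2(Rm[1,0],Rm[0,0])))
v=np.array([.5711,-.1092,.17]);print(s["ee_pos"],Rm.T@(v-s["ee_pos"]))
E
```

```text
ee_pos: [0.538, -0.2688, 0.0585]
ft_force: [1.9, 1.5, 5.8]
ee_pos: [0.5365, -0.2689, 0.0571]
ft_force: [0.6, -0.1, -0.2]
width: 0.0583
time: 26.9
ee_pos: [0.5363, -0.2687, 0.1961]
eef_rot: [0.651, 0.759, -0.0, -0.001]
ft_force: [-0.3, -0.9, -0.3]
width: 0.0199
grip_force: 0.0
98.75113237933422
[ 0.53629084 -0.26873364  0.19609241] [0.15235153 0.0587255  0.0261496 ]
```

```bash
python3 -m pendant '[[0.038,0.0147,0,0],[0.038,0.0147,0,0],[0.038,0.0147,0,0],[0.038,0.0147,0.01,0],[0,0,0.02,0],[0,0,0.02,0],[0,0,0.015,0],[0,0,0,0]]' 0 20
python3 -m pendant '[[0,0,0.006,0],[0,0,0.004,0],[0,0,0,0],[0,0,0,0],[0,0,0,0],[0,0,0,0]]'|grep -E "ee_pos|ft"
python3 - <<'E'
from h import *
c=snap("w9");bubble(c,show=True)
E
```

```text
time: 27.57
ee_pos: [0.569, -0.1094, 0.1278]
eef_rot: [0.651, 0.759, -0.002, -0.003]
ft_force: [-0.3, -0.4, -0.4]
width: 0.0003
grip_force: 0.0
ee_pos: [0.5722, -0.11, 0.1232]
ft_force: [-0.2, -0.5, 0.4]
(np.int32(305), np.int32(54), np.int32(30), np.int32(130)) B [64, 51, 29, 20, 10, 10, 10, 10, 10, 10, 10, 10, 10, 10, 10, 10, 10, 10, 10, 10, 10, 10, 10, 10, 10, 10, 10, 10, 10, 10, 10, 10, 10, 10, 10, 10, 10, 10, 10, 10, 10, 10, 10, 10, 10, 10, 10, 49, 53, 33, 10, 10, 10, 63, 178, 219, 227, 231, 233, 233, 234, 234, 234, 234, 234, 233, 233, 234, 234, 234, 234, 234, 233, 234, 234, 234, 234, 231, 226, 220, 209, 177, 64, 10, 17, 49, 50, 12, 10, 10, 10, 10, 10, 10, 10, 10, 10, 10, 10, 10, 10, 10, 10, 10, 10, 10, 10, 10, 10, 10, 10, 10, 10, 10, 10, 10, 10, 10, 10, 10, 10, 10, 10, 10, 10, 10, 19, 22, 43, 51] L [63, 50, 28, 19, 108, 150, 155, 155, 155, 155, 155, 155, 155, 155, 155, 155, 155, 155, 155, 155, 155, 155, 155, 155, 155, 155, 155, 155, 155, 155, 155, 155, 155, 155, 155, 155, 155, 155, 155, 155, 155, 155, 155, 155, 155, 155, 125, 66, 51, 88, 140, 155, 155, 170, 205, 224, 230, 232, 233, 233, 233, 233, 233, 233, 233, 233, 233, 233, 233, 233, 233, 233, 233, 233, 233, 233, 233, 232, 230, 226, 218, 201, 167, 154, 92, 54, 48, 97, 151, 154, 154, 154, 154, 154, 154, 154, 154, 154, 154, 154, 154, 154, 154, 153, 154, 154, 153, 153, 153, 153, 153, 153, 153, 153, 153, 153, 153, 153, 153, 153, 153, 153, 153, 153, 153, 102, 34, 22, 42, 50]
```

```bash
python3 -m pendant '[[0,-0.001,0.003,0],[0,0,0.003,0],[0,0,0.001,0],[0,0,0.001,0],[0,0,0.001,0],[0,0,0,0],[0,0,0,0]]'|grep -E "ee_pos|ft"
python3 -m pendant '[[0,0,0.0005,0],[0,0,0.0005,0],[0,0,0,0],[0,0,0,0]]'|grep -E "ee_pos|ft"
```

```text
ee_pos: [0.5715, -0.1101, 0.1157]
ft_force: [-6.7, 0.5, 19.5]
ee_pos: [0.5718, -0.1101, 0.1157]
ft_force: [-10.1, 2.1, 28.9]
```

```bash
python3 -m pendant '[[0,0,0,0],[0,0,0,0],[0,0,0,0],[0,0,0,0],[0,0,0,0],[0,0,0,0],[0,0,0,0],[0,0,0,0]]' >/dev/null
python3 -m pendant '[[0,0,0,0],[0,0,0,0],[0,0,0,0],[0,0,0,0],[0,0,0,0],[0,0,0,0],[0,0,0,0],[0,0,0,0]]' |grep -E "time|ee_pos|ft"
python3 - <<'E'
from h import *
c=snap("w10");x,y,w,h=bubble(c)
I=c["img"][y:y+h,x:x+w].astype(float);L=I[:,w//2-5:w//2+6].mean((1,2));B=I[:,w//2-4:w//2+5,2].mean(1)
print(L.round().astype(int)[40:95].tolist(),B.round().astype(int)[40:95].tolist())
# flushness: level side lines vs fence gap
for v in(20,60,150,180):
    rm=np.nonzero(box(red(c),270,370,0,235)[v])[0];print(v,rm.min(),rm.max(),c["img"][v,rm.max()-1:rm.max()+8].mean(1).round().astype(int).tolist())
E
```

```text
time: 30.37
ee_pos: [0.5718, -0.1101, 0.1157]
ft_force: [-10.3, 0.2, 27.8]
[155, 155, 155, 155, 155, 155, 155, 155, 120, 51, 51, 103, 147, 155, 175, 208, 226, 230, 232, 233, 233, 233, 233, 233, 233, 233, 233, 233, 233, 233, 233, 233, 233, 233, 233, 233, 233, 233, 233, 232, 230, 227, 222, 207, 176, 154, 154, 134, 73, 48, 48, 149, 154, 154, 154] [10, 10, 10, 10, 10, 10, 10, 10, 10, 54, 54, 10, 10, 10, 83, 188, 220, 227, 231, 233, 233, 234, 233, 234, 234, 234, 234, 234, 234, 234, 234, 234, 234, 234, 234, 234, 234, 234, 234, 231, 226, 220, 212, 192, 97, 10, 10, 10, 42, 50, 50, 10, 10, 10, 10]
20 294 352 [77, 78, 171, 193, 196, 198, 199, 201, 201]
60 294 351 [76, 77, 173, 198, 198, 200, 202, 202, 202]
150 296 348 [77, 79, 117, 169, 196, 197, 199, 202, 203]
180 296 348 [77, 96, 156, 195, 194, 197, 199, 200, 199]
```

Under a steady 28 N push the bubble is within about 0.15 mm of centre, and the level is flush with the fence. Handing in.

```bash
python3 -c "
from bench import r
print(r.close_job())"
```

```text
the job is handed in; nothing more can be done
None
```

The job is handed in at about 30 s of the 72 s allowed: the red level lies flush against the fence and the bubble is within about 0.15 mm of centre, with the arm still pressing down at about 28 N.

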